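Slacken the lathe's drive belt and hold its cover open

TASK

Get the lathe ready for a belt change: first raise the red-balled motor tension lever to 45 degrees above level (the yellow mark) and leave it there. Then tug the blue belt cover up by its knob before touching its brass bolt, since the worn bolt does not always catch; if it is caught, draw the bolt knob back towards you, then lift the cover at least 35 degrees by its knob. Finish while still holding the cover open like that, because it falls shut by itself, and leave the other things on and around the lathe where they are.

Things in the scene. Friction and masses are not known exactly. Their poses are not given: they have to be found in the camera images.
- lathe: bench wood lathe fixed to the bench, placed and turned a little differently each time. Origin on the bench under its headstock; x points away from the robot, y along the spindle to the left end, z up. White headstock: x -85 to 85 mm, y -170 to 90, flat top at z 235. A handwheel sticks out left to y 134 (x -23 to 67, z 133 to 223). Bed, chuck and tailstock reach to y -580, under 260 mm high
- tension_lever (a joint): angle of the motor tension lever on the headstock's left cheek, rad: 0 = level, pointing at the robot (lathe -x), growing as its ball is raised; 0.785 = 45 degrees, at the yellow mark on its plate. Starts at 0 to 0.35; stops at -0.15 and 1.25. Turns about lathe y, stiff (about 6 N at the ball), stays where it is left
- lever_ball (a point): centre of the red ball, 32 mm across, at the end of the tension lever, 140 mm from its pivot. The arm, 12 mm thick, runs from ball to pivot, so the ball is best pinched along lathe y. It is 65 to 113 mm above the bench at the start, 164 mm at 45 degrees
- lever_pivot (a point): the tension lever's pivot, in the plane of the ball, 65 mm above the bench, 28 mm left of the headstock's cheek
- belt_cover (a joint): opening angle of the blue belt cover, rad: 0 = shut, growing as its front edge rises; stop at 0.95. About 0.45 kg (3 N to lift at the knob); it falls shut when let go. If the bolt has caught it, it still has some play: it rises about 0.035 rad (3 mm at the knob) and stops hard
- cover_knob (a point): centre of the black ball knob, 30 mm across, near the front edge of the blue belt cover on the headstock's top. The centre is 30 mm above the cover, on a stem 12 mm thick. The cover is a plate 111 mm (x) by 170 mm (y), 6 mm thick, lying on the headstock's top. Knob 271 mm above the bench when shut, 317 mm at 0.65 rad
- cover_hinge (a point): point on the cover's hinge line, straight behind the knob: the hinge runs along lathe y, 88 mm behind (lathe +x) and 36 mm below the knob's centre when the cover is shut
- catch_knob (a point): middle of the brass pin knob of the cover's sliding bolt: upright, 18 mm across, its top 38 mm and this point 22 mm above the flat ledge in front of the cover; 39 mm in front (-x) and 75 mm right (-y) of the cover knob. Looks the same whether caught or not (the keeper inside is loose). Drawn 12 to 18 mm (stop) to lathe -x it frees the cover; takes 3 to 4 N, stays where left
- wax_tin_mid (a point): a flat round yellow-and-brass wax tin, 58 mm across, 27 mm high, on top of the lathe's bearing housing right of the catch; point at its centre. To be left alone
- chuck_key_mid (a point): a T-shaped steel chuck key lying on the bench in front of the headstock, 85 x 82 mm, 12 to 16 mm high; point at its middle. To be left alone
- gouge_mid (a point): a turning gouge lying on the bench in front of the bed, 400 mm long, wooden handle, 30 mm high; point near its middle. To be left alone
- blank_mid (a point): a round pale wood blank, 90 mm across, 60 mm high; point at its centre. To be left alone
- bowl_mid (a point): a small dark wooden bowl, 110 mm across, 45 mm high; point at its centre. To be left alone
- sanding_block_mid (a point): a cork sanding block, 100 x 60 x 32 mm; point at its centre. To be left alone
- spanner_grip (a point): a steel spanner 180 mm long lying on the bench; point on its shank. To be left alone

How it is judged:
On the way, in this order (a step that is already met when the one before it is completed fails the run):
1. the tension lever is at 45 degrees above level, within 7 degrees (value of joint tension_lever between 0.665 and 0.905 rad), for 0.3 s.
2. the cover is tugged: it rises at least 0.015 rad while the bolt knob is still where it was (within 4 mm) (value of joint belt_cover above 0.015 rad and distance of catch_knob from where it was at the start of the episode below 0.004 m), for 0.1 s.
3. the cover is held open by the fingers, at least 0.58 rad (33 degrees) (value of joint belt_cover above 0.58 rad and contact force between the fingers and belt_cover above 0.4 N), for 0.2 s.
At the end, for the whole second after the job is handed in: the gripper's fingers are still holding the belt cover open and at rest, at 0.58 rad (33 degrees) or more, with a contact force over 0.4 N, and the tension lever still stands at 45 degrees within 7 degrees (all of step 1 and all of step 3 and velocity of joint belt_cover between -0.15 and 0.15 rad/s); the arm keeps its last pose, push and grip.
It fails at once if the wax tin on the lathe is shifted by more than 30 mm (distance of wax_tin_mid from where it was at the start of the episode above 0.03 m).
It fails at once if the chuck key or the gouge is shifted by more than 30 mm (distance of any of chuck_key_mid, gouge_mid from where it was at the start of the episode above 0.03 m).
It fails at once if the wood blank is shifted by more than 30 mm (distance of blank_mid from where it was at the start of the episode above 0.03 m).
It fails at once if the bowl, sanding block or spanner is shifted by more than 30 mm (distance of any of bowl_mid, sanding_block_mid, spanner_grip from where it was at the start of the episode above 0.03 m).
It also fails if it takes over 64 s, if anything falls off the work surface, if the arm or the gripper's body presses on something with over 40 N, if the wrist force passes 120 N, or if a joint passes its speed limit or range.

ROBOT

A 6-joint arm with a two-finger parallel gripper is mounted at the origin on the work surface. World frame = base frame: x ahead of the robot, y to its left, z up, the work surface at z = 0. Lengths are in m, angles in rad, forces in N, time in s.
With the tool pointing down it reaches from about 0.35 to 1 m from the base axis. Payload 7.1 kg.
Tool frame: the origin (TCP) lies midway between the tips of the shut fingers; the grasp point (between the pads) lies 19 mm behind it; z points along the fingers, y is the line along which they close (so a half turn about z gives the same grasp; the last joint's range is limited). The gripper opens to 85 mm and grips with 20 to 120 N. Pads are 22 mm wide; open, the fingers measure 114 mm over their backs; the gripper's body (76 mm by 85 mm) begins 54 mm behind the grasp point. The pads swing forward as they close: fully open they stand 13 mm farther back than shut.
Start: joints at [-1.127, 0.423, 1.63, -0, 1.089, -0.019], TCP at [0.279, -0.559, 0.231] pointing down, gripper open.
Joint ranges: [-3, 3], [-0.9, 2.11], [0.09, 2.58], [-1.31, 4.45], [0.11, 2.69], [-2.54, 2.54]. Speed limits (rad/s): [2.39, 2.39, 3.01, 3.14, 3.14, 3.14].

INTERFACE

Orientations are given as a unit quaternion [x, y, z, w].
In Python, from cell import env, eyes, hand_in gives the robot as it stands.
- The arm moves only by the shell command python3 -m creep 'ROWS'. ROWS is JSON, a list of rows, each an object of numbers: "grip": the closure, from -1 (fully open) to 1 (shut); "x", "y", "z": the shift along the world's x, y, z in cm; "wx", "wy", "wz": the turn, a rotation vector about the world's x, y, z in degrees. A call has 1 to 12 rows; each row shifts and turns the commanded pose from where the row before left it; what a row does not reach is not made up. A row lasts 1/10 s, in which the tool goes at most 50 mm and 8.59 degrees, less where a joint would pass 70% of its speed; a pose out of reach is approached as far as the arm can. A call with a gripper value outside its range is refused whole. The fingers move at their own pace and stop on an object; the grip force is fixed at half the most. Time passes only in rows, so rows that do not move let the fingers close. It gives the time, the measured TCP pose, the force, the opening and the grip force at its end, in the units of the state.
- env.read_state(): the state, without advancing time (a new reading comes with each control period).
- eyes.read_camera(name): name is "scene" or "side" or "wrist"; returns a dict with "img" (480x640x3 uint8, red, green, blue), "fx", "fy", "cx", "cy" (pixels), "dist_coeffs" ([k1, k2, p1, p2, k3] as OpenCV has them; the pictures are not rectified), "world_to_cam" (4x4, takes a point from world to camera coordinates). Camera axes: x right, y down, z forward; pixel columns grow to the right and rows downward; lengths in m; the calibration is good to about 2 mm. A picture is of the moment at which its call begins. There is no depth.
- hand_in(): hands the job in; it is judged then, once.
The state is a dict: "time": time; "joint_pos": joint angles; "dq": joint speeds; "joint_efforts": joint torques, N m; "tcp_pos": TCP position; "eef_rot": TCP orientation; "force": force on the tool from outside, world axes, zero at the start; "wrist_torque": the same for the moment, N m; "gripper_width": finger opening in m; "finger_force": force on a finger pad.
Only numpy, scipy, OpenCV 4.12 (cv2) and the standard library are available. Lean on these libraries where they do the work, as an engineer would, in place of code of your own. Each camera call takes 0.05 s, during which the arm holds its last target. There are 200 camera calls.

## Working session

There is one attempt and no reset: what is moved stays moved. The work goes in short steps, Python scripts to look and compute and a shell command to move; the robot and the scene stay as the last step left them, time stands still between calls to the robot, and variables do not carry over. Pictures are saved under pics/ and viewed, at most 10 in all, crops included, and the job is handed in when it is done.

```bash
mkdir -p pics && cat > h.py <<'E'
import numpy as np, cv2, json
from cell import env, eyes
def snap(name,f):
    c=eyes.read_camera(name); cv2.imwrite(f'pics/{f}.png',c['img'][:,:,::-1])
    json.dump({k:np.asarray(v).tolist() for k,v in c.items() if k!='img'},open(f'pics/{f}.json','w'))
def ray(f,u,v):
    c=json.load(open(f'pics/{f}.json')); K=np.array([[c['fx'],0,c['cx']],[0,c['fy'],c['cy']],[0,0,1]])
    p=cv2.undistortPoints(np.array([[[u,v]]],float),K,np.array(c['dist_coeffs']))[0,0]
    T=np.array(c['world_to_cam']); R=T[:3,:3]; d=R.T@np.array([p[0],p[1],1]); return -R.T@T[:3,3], d/np.linalg.norm(d)
def tri(*obs):
    A=np.zeros((3,3));b=np.zeros(3);L=[]
    for o in obs:
        q,d=ray(*o);P=np.eye(3)-np.outer(d,d);A+=P;b+=P@q;L.append((q,P))
    x=np.linalg.solve(A,b); return x,[round(1000*np.linalg.norm(P@(x-q)),1) for q,P in L]
def atz(f,u,v,z):
    q,d=ray(f,u,v); return q+d*(z-q[2])/d[2]
def proj(f,X):
    c=json.load(open(f'pics/{f}.json')); K=np.array([[c['fx'],0,c['cx']],[0,c['fy'],c['cy']],[0,0,1]]);T=np.array(c['world_to_cam'])
    return cv2.projectPoints(np.array(X,float).reshape(-1,1,3),cv2.Rodrigues(T[:3,:3])[0],T[:3,3],K,np.array(c['dist_coeffs']))[0][:,0]
E
python3 -c "
from h import *
snap('scene','s1');snap('side','d1')
print(env.read_state())"
```

```text
{'time': 0.1, 'joint_pos': array([-1.12698765e+00,  4.23808936e-01,  1.63065929e+00,  3.13492420e-05,
        1.08860814e+00, -1.89817251e-02]), 'dq': array([ 0.00114738, -0.00135568, -0.00163987,  0.00023802, -0.00175184,
        0.00034188]), 'joint_efforts': array([-1.24634862e-03, -5.58421862e+01, -2.82446301e+01, -5.10793166e-05,
        2.88434036e-03,  1.34256851e-06]), 'tcp_pos': array([ 0.27884328, -0.55875939,  0.23057768]), 'eef_rot': array([ 9.73348775e-01,  2.29328612e-01, -1.42827777e-04, -7.28109024e-04]), 'force': array([-0.29244665,  0.03051758,  0.27549699]), 'wrist_torque': array([-0.01649369,  0.0319938 , -0.01205558]), 'finger_force': 0.0, 'gripper_width': 0.0850246993344303}
```

View pics/s1.png

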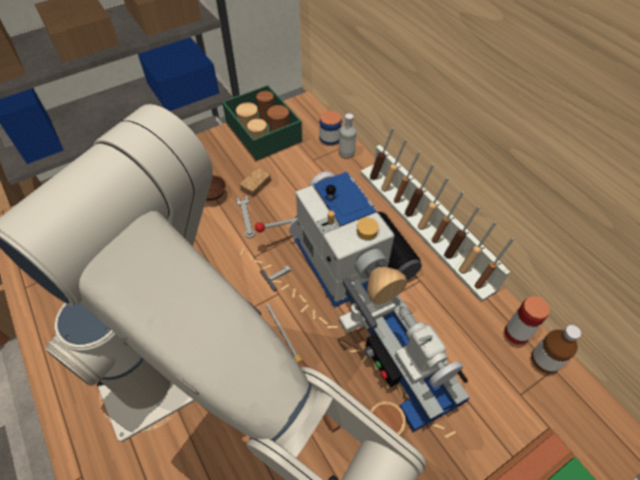

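View pics/d1.png

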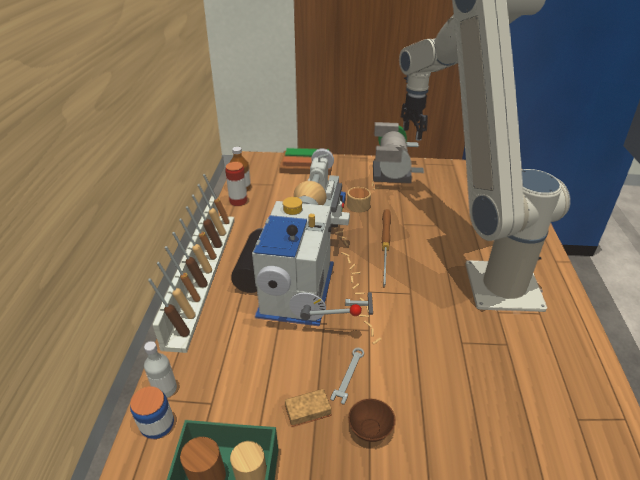

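The scene view shows the red ball at (260,227), the cover knob at (331,190), the catch at (331,215) and the tin at (368,228). The side view shows the ball at (355,310), the knob at (292,231), the catch at (311,218), the tin at (292,205) and the lever pivot near (306,313).

```bash
python3 -c "
from h import *
import cv2
for n,a,b in [('ball',(260,227),(355,310)),('knob',(331,190),(292,231)),('catch',(331,215),(311,219)),('tin',(368,228),(292,205))]: print(n,tri(('s1',*a),('d1',*b)))
# crops
a=cv2.imread('pics/s1.png')[160:280,230:400];b=cv2.imread('pics/d1.png')[190:340,240:390]
cv2.imwrite('pics/c1.png',np.hstack([cv2.resize(a,(400,283),interpolation=2),cv2.resize(b,(400,400),interpolation=2)[:283*1] if 0 else cv2.resize(b,(283,283),interpolation=2)]))
"
```

```text
ball (array([0.47719723, 0.23233114, 0.09943191]), [np.float64(0.8), np.float64(0.8)])
knob (array([0.65408559, 0.1170058 , 0.26751759]), [np.float64(1.4), np.float64(1.4)])
catch (array([0.60937368, 0.04782582, 0.2599419 ]), [np.float64(1.2), np.float64(1.2)])
tin (array([ 0.67237992, -0.03383688,  0.24954313]), [np.float64(1.2), np.float64(1.2)])
```

```bash
python3 -m creep '[{"z":4},{"z":4,"x":1,"y":2},{"z":4,"x":1,"y":4},{"x":1.5,"y":4.5},{"x":1,"y":4.5,"wz":-4},{"x":1,"y":4.5,"wz":-4},{"x":1,"y":4.5,"wz":-4},{"x":1,"y":4.5,"wz":-4},{"x":1,"y":4.5,"wz":-4},{"x":1,"y":4.5,"wz":-4},{"x":1,"y":4.5,"wz":-4},{"x":1,"y":4.5,"wz":-4}]' && python3 -m creep '[{"x":1,"y":4.5},{"x":1,"y":4.5},{"x":1,"y":4.5},{"x":1,"y":4.5},{"x":0.5,"y":4.5},{"x":0.5,"y":4.5},{"x":0.5,"y":4},{"z":-4},{"z":-4},{},{}]' && python3 -c "
from h import *
snap('wrist','w1')"
```

```text
invalid input at $[0]: expected keys grip, x, y, z, wx, wy, wz
```

```bash
python3 -m creep '[{"grip":-1,"x":0,"y":0,"z":4,"wx":0,"wy":0,"wz":0},{"grip":-1,"x":1,"y":2,"z":4,"wx":0,"wy":0,"wz":0},{"grip":-1,"x":1,"y":4,"z":2,"wx":0,"wy":0,"wz":0},{"grip":-1,"x":1,"y":4.5,"z":0,"wx":0,"wy":0,"wz":0},{"grip":-1,"x":1,"y":4.5,"z":0,"wx":0,"wy":0,"wz":-4},{"grip":-1,"x":1,"y":4.5,"z":0,"wx":0,"wy":0,"wz":-4},{"grip":-1,"x":1,"y":4.5,"z":0,"wx":0,"wy":0,"wz":-4},{"grip":-1,"x":1,"y":4.5,"z":0,"wx":0,"wy":0,"wz":-4},{"grip":-1,"x":1,"y":4.5,"z":0,"wx":0,"wy":0,"wz":-4},{"grip":-1,"x":1,"y":4.5,"z":0,"wx":0,"wy":0,"wz":-4},{"grip":-1,"x":1,"y":4.5,"z":0,"wx":0,"wy":0,"wz":-4},{"grip":-1,"x":1,"y":4.5,"z":0,"wx":0,"wy":0,"wz":-4}]' && python3 -m creep '[{"grip":-1,"x":1,"y":4.5,"z":0,"wx":0,"wy":0,"wz":0},{"grip":-1,"x":1,"y":4.5,"z":0,"wx":0,"wy":0,"wz":0},{"grip":-1,"x":1,"y":4.5,"z":0,"wx":0,"wy":0,"wz":0},{"grip":-1,"x":1,"y":4.5,"z":0,"wx":0,"wy":0,"wz":0},{"grip":-1,"x":1,"y":4.5,"z":0,"wx":0,"wy":0,"wz":0},{"grip":-1,"x":1,"y":4,"z":0,"wx":0,"wy":0,"wz":0},{"grip":-1,"x":1,"y":2,"z":-2,"wx":0,"wy":0,"wz":0},{"grip":-1,"x":0,"y":0,"z":0,"wx":0,"wy":0,"wz":0},{"grip":-1,"x":0,"y":0,"z":0,"wx":0,"wy":0,"wz":0}]' && python3 -c "
from h import *
snap('wrist','w1')"
```

```text
time: 1.3
tcp_pos: [0.3888, -0.0924, 0.3313]
eef_rot: [0.999, -0.049, 0.0, -0.0]
force: [0.6, -0.6, 0.1]
gripper_width: 0.0853
finger_force: 0.0
time: 2.2
tcp_pos: [0.4583, 0.1907, 0.3105]
eef_rot: [0.999, -0.047, -0.001, 0.001]
force: [-1.0, 0.6, -0.1]
gripper_width: 0.0853
finger_force: 0.0
```

View pics/w1.png

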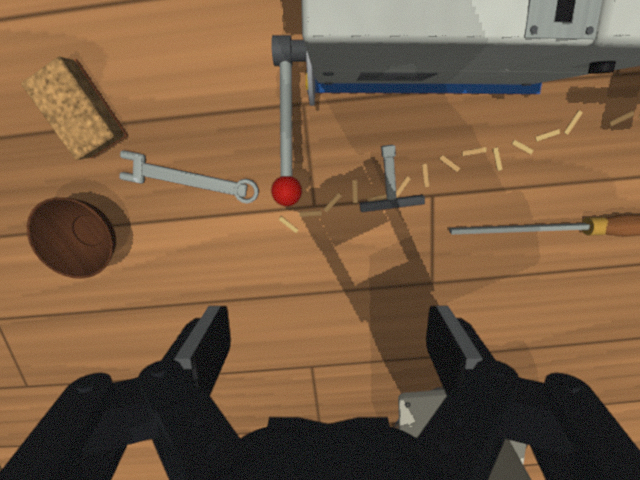

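The wrist view shows the ball at (287,191) with the lever arm running straight up to the pivot at (286,50). The bed plate edge is level, so the tool is close to aligned with the lathe.

```bash
python3 -c "
from h import *
x,e=tri(('s1',260,227),('d1',355,310),('w1',287,191));print(x,e)
p=atz('w1',286,50,0.07);print(p, np.degrees(np.arctan2(*(p-x)[[1,0]])), np.linalg.norm((p-x)[:2]))
a=atz('w1',318,92,.005);b=atz('w1',540,91,.005);print(a,b,np.degrees(np.arctan2(a[0]-b[0],a[1]-b[1])))
"
```

```text
[0.4770816  0.23159429 0.09931458] [np.float64(1.0), np.float64(0.9), np.float64(0.9)]
[0.61173375 0.21738884 0.07      ] -6.022278721482066 0.1353993982375304
[0.57495317 0.19095533 0.005     ] [ 0.55266187 -0.07609486  0.005     ] 4.771551022763323
```

```bash
python3 -m creep '[{"grip":-1,"x":1,"y":2,"z":-3,"wx":0,"wy":0,"wz":0},{"grip":-1,"x":0.9,"y":2.1,"z":-4,"wx":0,"wy":0,"wz":0},{"grip":-1,"x":0,"y":0,"z":-4,"wx":0,"wy":0,"wz":0},{"grip":-1,"x":0,"y":0,"z":-4,"wx":0,"wy":0,"wz":0},{"grip":-1,"x":0,"y":0,"z":-4,"wx":0,"wy":0,"wz":0},{"grip":-1,"x":0,"y":0,"z":-4,"wx":0,"wy":0,"wz":0},{"grip":-1,"x":0,"y":0,"z":0,"wx":0,"wy":0,"wz":0},{"grip":-1,"x":0,"y":0,"z":0,"wx":0,"wy":0,"wz":0}]' && python3 -m creep '[{"grip":0.2,"x":0,"y":0,"z":0,"wx":0,"wy":0,"wz":0},{"grip":0.6,"x":0,"y":0,"z":0,"wx":0,"wy":0,"wz":0},{"grip":1,"x":0,"y":0,"z":0,"wx":0,"wy":0,"wz":0},{"grip":1,"x":0,"y":0,"z":0,"wx":0,"wy":0,"wz":0},{"grip":1,"x":0,"y":0,"z":0,"wx":0,"wy":0,"wz":0},{"grip":1,"x":0,"y":0,"z":0,"wx":0,"wy":0,"wz":0},{"grip":1,"x":0,"y":0,"z":0,"wx":0,"wy":0,"wz":0},{"grip":1,"x":0,"y":0,"z":0,"wx":0,"wy":0,"wz":0}]'
```

```text
time: 3.05
tcp_pos: [0.4783, 0.231, 0.0821]
eef_rot: [0.999, -0.048, -0.0, 0.0]
force: [0.5, 0.4, 0.4]
gripper_width: 0.0858
finger_force: 0.0
time: 3.85
tcp_pos: [0.4782, 0.2317, 0.0814]
eef_rot: [0.999, -0.048, 0.0, 0.0]
force: [1.0, -2.8, 4.1]
gripper_width: 0.0295
finger_force: 58.9
```

```bash
python3 -m creep '[{"grip":1,"x":0.28,"y":-0.02,"z":0.9,"wx":0,"wy":0,"wz":0},{"grip":1,"x":0.3,"y":-0.03,"z":0.9,"wx":0,"wy":0,"wz":0},{"grip":1,"x":0.42,"y":-0.04,"z":0.88,"wx":0,"wy":0,"wz":0},{"grip":1,"x":0.43,"y":-0.04,"z":0.88,"wx":0,"wy":0,"wz":0},{"grip":1,"x":0.5,"y":-0.05,"z":0.76,"wx":0,"wy":0,"wz":0},{"grip":1,"x":0.5,"y":-0.05,"z":0.75,"wx":0,"wy":0,"wz":0},{"grip":1,"x":0.62,"y":-0.06,"z":0.72,"wx":0,"wy":0,"wz":0},{"grip":1,"x":0.62,"y":-0.06,"z":0.7,"wx":0,"wy":0,"wz":0},{"grip":1,"x":0,"y":0,"z":0,"wx":0,"wy":0,"wz":0},{"grip":1,"x":0,"y":0,"z":0,"wx":0,"wy":0,"wz":0},{"grip":1,"x":0,"y":0,"z":0,"wx":0,"wy":0,"wz":0}]' && python3 -c "
from h import *
snap('side','d2')
a=cv2.imread('pics/d2.png')[190:340,230:430];cv2.imwrite('pics/d2c.png',cv2.resize(a,(800,600),interpolation=2))"
```

```text
time: 4.95
tcp_pos: [0.5175, 0.2281, 0.1478]
eef_rot: [0.999, -0.048, 0.002, -0.0]
force: [6.6, -3.4, -5.1]
gripper_width: 0.0289
finger_force: 61.2
```

View pics/d2c.png

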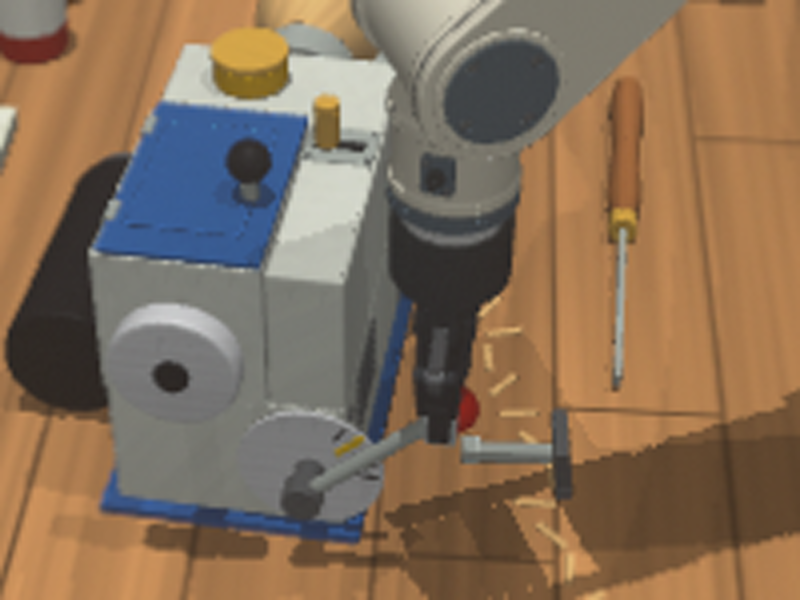

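The crop shows the ball at about (462,408), sticking out on the robot side of the fingers, so it slipped a little. The lever passes through (420,430), just below the yellow mark at (350,446).

```bash
python3 -c "
from h import *
p=np.array([.6123,.2188,.065]);u=np.array([-np.cos(np.radians(5.4)),np.sin(np.radians(5.4)),0])
print('pivot',(proj('d2',p)-[230,190])*4)
for a in [.4,.5,.6,.7,.785,.9]:
  f=lambda r:np.round((proj('d2',p+r*(np.cos(a)*u+[0,0,np.sin(a)]))[0]-[230,190])*4)
  print(a,f(.14),f(.09))
"
```

```text
pivot [[300.03841422 490.71236761]]
0.4 [490. 456.] [421. 469.]
0.5 [482. 442.] [415. 460.]
0.6 [471. 428.] [408. 451.]
0.7 [459. 414.] [400. 442.]
0.785 [447. 403.] [393. 435.]
0.9 [429. 389.] [381. 427.]
```

```bash
python3 -m creep '[{"grip":-0.2,"x":0,"y":0,"z":0,"wx":0,"wy":0,"wz":0},{"grip":-0.2,"x":0,"y":0,"z":0,"wx":0,"wy":0,"wz":0},{"grip":-0.2,"x":0,"y":0,"z":0,"wx":0,"wy":0,"wz":0},{"grip":-0.2,"x":-1,"y":0.1,"z":-0.9,"wx":0,"wy":0,"wz":0},{"grip":-0.2,"x":0,"y":0,"z":0,"wx":0,"wy":0,"wz":0},{"grip":-0.2,"x":0,"y":0,"z":0,"wx":0,"wy":0,"wz":0}]' && python3 -c "
from h import *
snap('side','d3')
im=cv2.imread('pics/d3.png').astype(int);m=(im[:,:,2]>120)&(im[:,:,1]<60)&(im[:,:,0]<60);ys,xs=np.nonzero(m)
k=(xs>310)&(xs<380)&(ys>260)&(ys<330);print(k.sum(),xs[k].min(),xs[k].max(),ys[k].min(),ys[k].max(),xs[k].mean(),ys[k].mean())
snap('wrist','w3')
im=cv2.imread('pics/w3.png').astype(int);m=(im[:,:,2]>100)&(im[:,:,1]<60)&(im[:,:,0]<60);ys,xs=np.nonzero(m);print(len(xs),xs.min(),xs.max(),ys.min(),ys.max(),xs.mean(),ys.mean())
"; python3 -m creep '[{"grip":1,"x":0,"y":0,"z":0,"wx":0,"wy":0,"wz":0},{"grip":1,"x":0,"y":0,"z":0,"wx":0,"wy":0,"wz":0},{"grip":1,"x":0,"y":0,"z":0,"wx":0,"wy":0,"wz":0},{"grip":1,"x":0,"y":0,"z":0,"wx":0,"wy":0,"wz":0},{"grip":1,"x":0,"y":0,"z":0,"wx":0,"wy":0,"wz":0}]'
```

```text
time: 5.6
tcp_pos: [0.5039, 0.2292, 0.1367]
eef_rot: [0.999, -0.048, -0.001, 0.0]
force: [-0.4, -0.5, -0.6]
gripper_width: 0.0515
finger_force: 0.0
time: 6.15
tcp_pos: [0.5048, 0.2292, 0.1374]
eef_rot: [0.999, -0.048, 0.0, -0.0]
force: [-2.9, -0.6, 4.5]
gripper_width: 0.0296
finger_force: 58.9Traceback (most recent call last):
  File "<string>", line 5, in <module>
    k=(xs>310)&(xs<380)&(ys>260)&(ys<330);print(k.sum(),xs[k].min(),xs[k].max(),ys[k].min(),ys[k].max(),xs[k].mean(),ys[k].mean())
                                                        ~~~~~~~~~^^
    return umr_minimum(a, axis, None, out, keepdims, initial, where)
ValueError: zero-size array to reduction operation minimum which has no identity
```

```bash
python3 -m creep '[{"grip":1,"x":0.3,"y":-0.03,"z":0.3,"wx":0,"wy":0,"wz":0},{"grip":1,"x":0.3,"y":-0.03,"z":0.3,"wx":0,"wy":0,"wz":0},{"grip":1,"x":0.2,"y":-0.02,"z":0.2,"wx":0,"wy":0,"wz":0},{"grip":1,"x":0,"y":0,"z":0,"wx":0,"wy":0,"wz":0},{"grip":1,"x":0,"y":0,"z":0,"wx":0,"wy":0,"wz":0},{"grip":-0.2,"x":0,"y":0,"z":0,"wx":0,"wy":0,"wz":0},{"grip":-0.2,"x":0,"y":0,"z":0,"wx":0,"wy":0,"wz":0},{"grip":-0.2,"x":0,"y":0,"z":0,"wx":0,"wy":0,"wz":0},{"grip":-0.2,"x":0,"y":0,"z":3,"wx":0,"wy":0,"wz":0},{"grip":-0.2,"x":0,"y":0,"z":4,"wx":0,"wy":0,"wz":0},{"grip":-0.2,"x":0,"y":0,"z":4,"wx":0,"wy":0,"wz":0}]' && python3 -m creep '[{"grip":-0.2,"x":-1,"y":0,"z":4,"wx":0,"wy":0,"wz":0},{"grip":-0.2,"x":0,"y":-1,"z":4,"wx":0,"wy":0,"wz":0},{"grip":-0.2,"x":0,"y":0,"z":0,"wx":0,"wy":0,"wz":0}]' && python3 -c "
from h import *
snap('side','d4');snap('scene','s4');snap('wrist','w4')
for f in ['d4','s4','w4']:
  im=cv2.cvtColor(cv2.imread(f'pics/{f}.png'),cv2.COLOR_BGR2HSV);m=((im[:,:,0]<5)|(im[:,:,0]>174))&(im[:,:,1]>180)&(im[:,:,2]>80)
  n,l,s,c=cv2.connectedComponentsWithStats(m.astype(np.uint8)); print(f,[(s[i].tolist(),c[i].round(1).tolist()) for i in range(1,n) if s[i,4]>30])
a=cv2.imread('pics/d4.png')[170:320,230:430];b=cv2.imread('pics/w4.png')
cv2.imwrite('pics/v4.png',np.vstack([cv2.resize(a,(400,300),interpolation=2),cv2.resize(b,(400,300),interpolation=3)]))"
```

```text
time: 7.25
tcp_pos: [0.5128, 0.2282, 0.2565]
eef_rot: [0.999, -0.048, 0.0, 0.0]
force: [1.2, -0.2, 0.6]
gripper_width: 0.0512
finger_force: 0.0
time: 7.55
tcp_pos: [0.5057, 0.2189, 0.3418]
eef_rot: [0.999, -0.048, 0.006, -0.002]
force: [0.6, 0.3, -0.0]
gripper_width: 0.0511
finger_force: 0.0
d4 [([335, 284, 12, 12, 98], [340.3, 289.2])]
s4 [([266, 204, 9, 8, 58], [270.0, 207.4]), ([521, 305, 23, 20, 166], [529.6, 318.1]), ([506, 335, 18, 9, 43], [513.1, 339.7]), ([381, 370, 6, 9, 40], [383.6, 373.9])]
w4 [([300, 185, 33, 33, 835], [316.1, 201.1])]
```

View pics/v4.png

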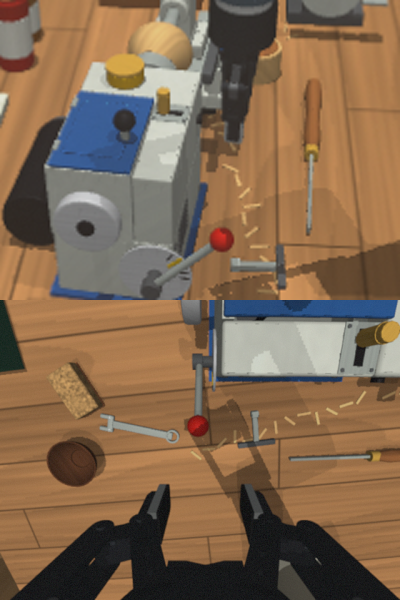

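The crops show the lever raised, with the red ball free at d4 (340,289) and w4 (316,201). Everything else is still in place.

```bash
python3 -c "
from h import *
x,e=tri(('d4',340.5,289.5),('s4',270,207.5),('w4',316,201));print(x,e,np.arcsin((x[2]-.065)/.14),np.arctan2(x[2]-.065,np.linalg.norm((x-[.6123,.2188,.065])[:2])))
# knob/catch refined: match d4 knob (122,119)/2+(230,170)
c=np.radians(-5.4);R=np.array([[np.cos(c),-np.sin(c)],[np.sin(c),np.cos(c)]])
k,e=tri(('s1',331,190),('d1',292,231));print(k,e)
print('catch from knob',k[:2]+R@[-.039,-.075])
print(atz('d4',230+163/2,170+100/2,.257))
"
```

```text
[0.51792264 0.22860621 0.1684265 ] [np.float64(0.7), np.float64(0.9), np.float64(1.5)] 0.831229669939074 0.828440317944267
[0.65408559 0.1170058  0.26751759] [np.float64(1.4), np.float64(1.4)]
catch from knob [0.60820055 0.04600887]
[0.60677937 0.04912414 0.257     ]
```

```bash
python3 -m creep '[{"grip":-0.6,"x":0,"y":-2.5,"z":1.5,"wx":0,"wy":0,"wz":0},{"grip":-0.6,"x":1,"y":-4,"z":1,"wx":0,"wy":0,"wz":0},{"grip":-0.6,"x":3,"y":-2.5,"z":0,"wx":0,"wy":0,"wz":0},{"grip":-0.6,"x":2,"y":-1.2,"z":0,"wx":0,"wy":0,"wz":0},{"grip":-0.6,"x":0,"y":0,"z":0,"wx":0,"wy":0,"wz":0},{"grip":-0.6,"x":0,"y":0,"z":0,"wx":0,"wy":0,"wz":0},{"grip":-0.6,"x":0,"y":0,"z":0,"wx":0,"wy":0,"wz":0}]' && python3 -c "
from h import *
snap('wrist','w5')"
```

```text
time: 8.4
tcp_pos: [0.5618, 0.1169, 0.3591]
eef_rot: [0.999, -0.048, -0.001, 0.0]
force: [-1.1, 0.7, 0.5]
gripper_width: 0.0682
finger_force: 0.0
```

View pics/w5.png

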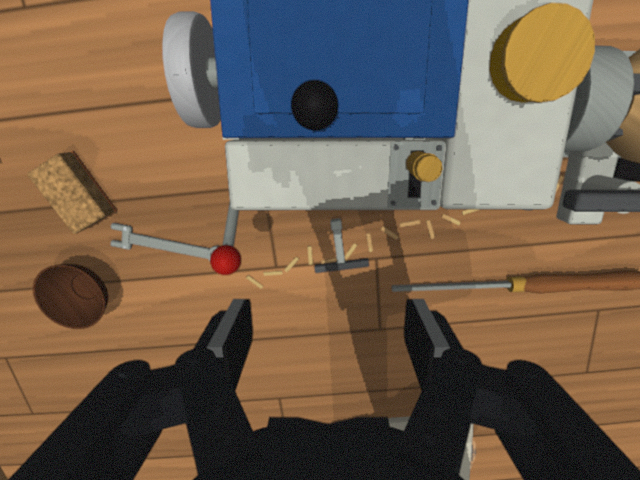

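The wrist view shows the cover knob at (315,105), the bolt knob top at (428,165), and the tin at (545,52) off to the right.

```bash
python3 -c "
from h import *
k=tri(('s1',331,190),('d1',292,231),('w5',315,105));print(k, atz('w5',315,105,.271))
print('catchtop',atz('w5',429,165,.273));print('tin',atz('w5',548,50,.262))
a=atz('w5',222,138,.241);b=atz('w5',455,135,.241);print(np.degrees(np.arctan2(a[0]-b[0],a[1]-b[1])))"
```

```text
(array([0.65448285, 0.11662824, 0.26738586]), [np.float64(1.1), np.float64(1.8), np.float64(0.9)]) [0.65506404 0.11608249 0.271     ]
catchtop [0.61177947 0.04614999 0.273     ]
tin [ 0.67476963 -0.03178977  0.262     ]
4.664849491191985
```

```bash
python3 -m creep '[{"grip":-0.6,"x":4.5,"y":0,"z":0,"wx":0,"wy":0,"wz":0},{"grip":-0.6,"x":4.8,"y":-0.1,"z":0,"wx":0,"wy":0,"wz":0},{"grip":-0.6,"x":0,"y":0,"z":-2.7,"wx":0,"wy":0,"wz":0},{"grip":-0.6,"x":0,"y":0,"z":-4,"wx":0,"wy":0,"wz":0},{"grip":-0.6,"x":0,"y":0,"z":-3,"wx":0,"wy":0,"wz":0},{"grip":-0.6,"x":0,"y":0,"z":-1,"wx":0,"wy":0,"wz":0},{"grip":-0.6,"x":0,"y":0,"z":0,"wx":0,"wy":0,"wz":0},{"grip":0.3,"x":0,"y":0,"z":0,"wx":0,"wy":0,"wz":0},{"grip":1,"x":0,"y":0,"z":0,"wx":0,"wy":0,"wz":0},{"grip":1,"x":0,"y":0,"z":0,"wx":0,"wy":0,"wz":0},{"grip":1,"x":0,"y":0,"z":0,"wx":0,"wy":0,"wz":0},{"grip":1,"x":0,"y":0,"z":0,"wx":0,"wy":0,"wz":0}]' && python3 -m creep '[{"grip":1,"x":0,"y":0,"z":0,"wx":0,"wy":0,"wz":0},{"grip":1,"x":0,"y":0,"z":0,"wx":0,"wy":0,"wz":0}]' &&  python3 -m creep '[{"grip":1,"x":0,"y":0,"z":0.2,"wx":0,"wy":0,"wz":0},{"grip":1,"x":0,"y":0,"z":0.1,"wx":0,"wy":0,"wz":0},{"grip":1,"x":0.1,"y":0,"z":0.2,"wx":0,"wy":0,"wz":0},{"grip":1,"x":0,"y":0,"z":0,"wx":0,"wy":0,"wz":0},{"grip":1,"x":0,"y":0,"z":0,"wx":0,"wy":0,"wz":0}]'
```

```text
time: 9.65
tcp_pos: [0.6568, 0.1164, 0.2557]
eef_rot: [0.999, -0.048, 0.002, -0.001]
force: [-0.5, 2.5, 6.4]
gripper_width: 0.0268
finger_force: 58.5
time: 9.85
tcp_pos: [0.6568, 0.1164, 0.2558]
eef_rot: [0.999, -0.048, 0.002, -0.001]
force: [-1.2, 3.0, 5.9]
gripper_width: 0.0269
finger_force: 58.5
time: 10.35
tcp_pos: [0.6577, 0.1163, 0.2583]
eef_rot: [0.999, -0.048, 0.001, -0.001]
force: [5.1, 4.4, -5.4]
gripper_width: 0.0271
finger_force: 59.4
```

```bash
python3 -m creep '[{"grip":1,"x":0.05,"y":0,"z":0.2,"wx":0,"wy":0,"wz":0},{"grip":1,"x":0.05,"y":0,"z":0.1,"wx":0,"wy":0,"wz":0},{"grip":1,"x":0,"y":0,"z":0,"wx":0,"wy":0,"wz":0},{"grip":1,"x":0,"y":0,"z":0,"wx":0,"wy":0,"wz":0}]'
```

```text
time: 10.75
tcp_pos: [0.6581, 0.1163, 0.2592]
eef_rot: [0.999, -0.048, -0.0, -0.001]
force: [8.0, 4.4, -15.0]
gripper_width: 0.0273
finger_force: 60.5
```

```bash
python3 -m creep '[{"grip":1,"x":-0.1,"y":0,"z":-0.5,"wx":0,"wy":0,"wz":0},{"grip":-0.5,"x":0,"y":0,"z":0,"wx":0,"wy":0,"wz":0},{"grip":-0.5,"x":0,"y":0,"z":0,"wx":0,"wy":0,"wz":0},{"grip":-0.5,"x":0,"y":0,"z":0,"wx":0,"wy":0,"wz":0},{"grip":-0.5,"x":0,"y":0,"z":3,"wx":0,"wy":0,"wz":0},{"grip":-0.5,"x":0,"y":0,"z":3,"wx":0,"wy":0,"wz":0},{"grip":-0.3,"x":-2.4,"y":-3.5,"z":0,"wx":0,"wy":0,"wz":0},{"grip":-0.1,"x":-2.4,"y":-3.5,"z":0,"wx":0,"wy":0,"wz":0},{"grip":-0.1,"x":0,"y":0,"z":0,"wx":0,"wy":0,"wz":0},{"grip":-0.1,"x":0,"y":0,"z":0,"wx":0,"wy":0,"wz":0}]' && python3 -c "
from h import *
snap('wrist','w6');snap('side','d6')
a=cv2.imread('pics/d6.png')[170:270,240:373]
cv2.imwrite('pics/v6.png',np.hstack([cv2.resize(a,(400,300),interpolation=2),cv2.resize(cv2.imread('pics/w6.png'),(400,300),interpolation=3)]))"
```

```text
time: 11.75
tcp_pos: [0.6087, 0.0446, 0.3171]
eef_rot: [0.999, -0.049, 0.001, -0.0]
force: [0.5, 0.3, 0.7]
gripper_width: 0.0468
finger_force: 0.0
```

View pics/v6.png

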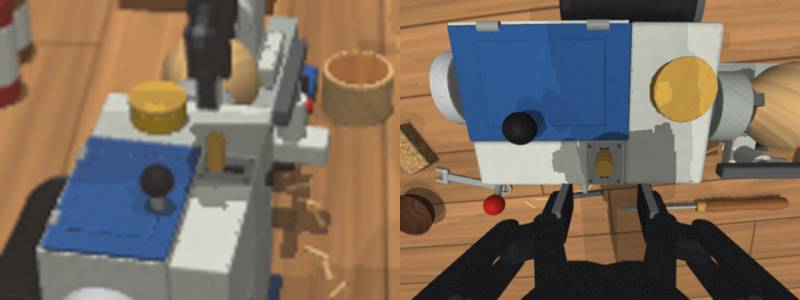

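The crops show the fingers above the bolt knob, centred sideways. The bolt knob top is at about w6 (326,244).

```bash
python3 -c "
from h import *
print(atz('w6',326,244,.273),tri(('s1',331,215),('d1',311,219),('w6',326,253)))" && python3 -m creep '[{"grip":-0.1,"x":0.1,"y":0.1,"z":-3,"wx":0,"wy":0,"wz":0},{"grip":-0.1,"x":0,"y":0,"z":-3,"wx":0,"wy":0,"wz":0},{"grip":-0.1,"x":0,"y":0,"z":-1,"wx":0,"wy":0,"wz":0},{"grip":-0.1,"x":0,"y":0,"z":0,"wx":0,"wy":0,"wz":0},{"grip":1,"x":0,"y":0,"z":0,"wx":0,"wy":0,"wz":0},{"grip":1,"x":0,"y":0,"z":0,"wx":0,"wy":0,"wz":0},{"grip":1,"x":0,"y":0,"z":0,"wx":0,"wy":0,"wz":0},{"grip":1,"x":0,"y":0,"z":0,"wx":0,"wy":0,"wz":0},{"grip":1,"x":0,"y":0,"z":0,"wx":0,"wy":0,"wz":0}]'
```

```text
[0.62589269 0.04403113 0.273     ] (array([0.61122845, 0.0466353 , 0.25817233]), [np.float64(2.1), np.float64(2.9), np.float64(3.6)])
time: 12.75
tcp_pos: [0.6108, 0.0456, 0.2481]
eef_rot: [0.999, -0.048, 0.002, 0.001]
force: [-0.6, -6.0, 5.2]
gripper_width: 0.016
finger_force: 58.7
```

```bash
python3 -m creep '[{"grip":1,"x":-0.5,"y":0.05,"z":0,"wx":0,"wy":0,"wz":0},{"grip":1,"x":-0.5,"y":0.05,"z":0,"wx":0,"wy":0,"wz":0},{"grip":1,"x":-0.5,"y":0.05,"z":0,"wx":0,"wy":0,"wz":0},{"grip":1,"x":-0.3,"y":0.02,"z":0,"wx":0,"wy":0,"wz":0},{"grip":1,"x":0,"y":0,"z":0,"wx":0,"wy":0,"wz":0},{"grip":1,"x":0,"y":0,"z":0,"wx":0,"wy":0,"wz":0}]'
```

```text
time: 13.35
tcp_pos: [0.5929, 0.0473, 0.2481]
eef_rot: [0.999, -0.048, 0.002, 0.001]
force: [0.4, -5.4, 4.0]
gripper_width: 0.016
finger_force: 58.8
```

```bash
python3 -m creep '[{"grip":-0.3,"x":0,"y":0,"z":0,"wx":0,"wy":0,"wz":0},{"grip":-0.3,"x":0,"y":0,"z":0,"wx":0,"wy":0,"wz":0},{"grip":-0.3,"x":0,"y":0,"z":0,"wx":0,"wy":0,"wz":0},{"grip":-0.3,"x":0,"y":0,"z":3.5,"wx":0,"wy":0,"wz":0},{"grip":-0.3,"x":0,"y":0,"z":3.5,"wx":0,"wy":0,"wz":0},{"grip":-0.5,"x":3.2,"y":3.4,"z":0,"wx":0,"wy":0,"wz":0},{"grip":-0.5,"x":3.2,"y":3.5,"z":0,"wx":0,"wy":0,"wz":0},{"grip":-0.5,"x":0,"y":0,"z":0,"wx":0,"wy":0,"wz":0},{"grip":-0.5,"x":0,"y":0,"z":-3.5,"wx":0,"wy":0,"wz":0},{"grip":-0.5,"x":0,"y":0,"z":-3,"wx":0,"wy":0,"wz":0},{"grip":-0.5,"x":0,"y":0,"z":0,"wx":0,"wy":0,"wz":0},{"grip":-0.5,"x":0,"y":0,"z":0,"wx":0,"wy":0,"wz":0}]' && python3 -m creep '[{"grip":1,"x":0,"y":0,"z":0,"wx":0,"wy":0,"wz":0},{"grip":1,"x":0,"y":0,"z":0,"wx":0,"wy":0,"wz":0},{"grip":1,"x":0,"y":0,"z":0,"wx":0,"wy":0,"wz":0},{"grip":1,"x":0,"y":0,"z":0,"wx":0,"wy":0,"wz":0},{"grip":1,"x":0,"y":0,"z":0,"wx":0,"wy":0,"wz":0}]'; python3 -c "
from h import *
print(env.read_state()['joint_pos'])"
```

```text
time: 14.55
tcp_pos: [0.6555, 0.1171, 0.2513]
eef_rot: [0.999, -0.048, -0.001, 0.0]
force: [-0.3, 0.6, -0.1]
gripper_width: 0.0644
finger_force: 0.0
time: 15.05
tcp_pos: [0.6566, 0.1165, 0.2535]
eef_rot: [0.999, -0.048, 0.001, 0.0]
force: [-1.6, -2.9, 5.3]
gripper_width: 0.0274
finger_force: 58.6
[ 1.58298074e-01  4.61286186e-01  1.51407618e+00 -1.35477584e-03
  1.16345679e+00  1.82533616e+00]
```

```bash
python3 -m creep '[{"grip":1,"x":0.14,"y":-0.01,"z":0.65,"wx":0.4,"wy":4,"wz":0},{"grip":1,"x":0.18,"y":-0.02,"z":0.6,"wx":0.4,"wy":4,"wz":0},{"grip":1,"x":0.23,"y":-0.02,"z":0.58,"wx":0.4,"wy":4,"wz":0},{"grip":1,"x":0.26,"y":-0.02,"z":0.57,"wx":0.4,"wy":4,"wz":0},{"grip":1,"x":0.31,"y":-0.03,"z":0.55,"wx":0.4,"wy":4,"wz":0},{"grip":1,"x":0,"y":0,"z":0,"wx":0,"wy":0,"wz":0}]'; python3 -c "
from h import *
print(env.read_state()['joint_pos'])"
```

```text
time: 15.65
tcp_pos: [0.6672, 0.1155, 0.281]
eef_rot: [0.983, -0.047, -0.176, -0.009]
force: [-4.3, -2.5, 0.4]
gripper_width: 0.0269
finger_force: 61.4
[0.12040888 0.62933914 1.2118715  0.07533266 1.64603891 1.78004924]
```

```bash
python3 -m creep '[{"grip":1,"x":0.34,"y":-0.03,"z":0.52,"wx":0.4,"wy":4,"wz":0},{"grip":1,"x":0.37,"y":-0.03,"z":0.5,"wx":0.4,"wy":4,"wz":0},{"grip":1,"x":0.41,"y":-0.04,"z":0.47,"wx":0.4,"wy":4,"wz":0},{"grip":1,"x":0.44,"y":-0.04,"z":0.45,"wx":0.4,"wy":4,"wz":0},{"grip":1,"x":0.47,"y":-0.04,"z":0.41,"wx":0.4,"wy":4,"wz":0},{"grip":1,"x":0.5,"y":-0.05,"z":0.37,"wx":0.4,"wy":4,"wz":0},{"grip":1,"x":0,"y":0,"z":0,"wx":0,"wy":0,"wz":0},{"grip":1,"x":0,"y":0,"z":0,"wx":0,"wy":0,"wz":0},{"grip":1,"x":0,"y":0,"z":0,"wx":0,"wy":0,"wz":0},{"grip":1,"x":0,"y":0,"z":0,"wx":0,"wy":0,"wz":0}]'; python3 -c "
from h import *
print(env.read_state()['joint_pos'])
snap('side','d7');snap('scene','s7')
a=cv2.imread('pics/d7.png')[160:330,230:430];b=cv2.imread('pics/s7.png')[140:310,220:420]
cv2.imwrite('pics/v7.png',np.hstack([cv2.resize(a,(400,340),interpolation=2),cv2.resize(b,(400,340),interpolation=2)]))"
```

```text
time: 16.65
tcp_pos: [0.6923, 0.1132, 0.3076]
eef_rot: [0.926, -0.045, -0.375, -0.019]
force: [0.2, -4.7, -3.6]
gripper_width: 0.0272
finger_force: 61.9
[0.08922694 0.88579224 0.82581599 0.15977499 2.18419335 1.79725159]
```

View pics/v7.png

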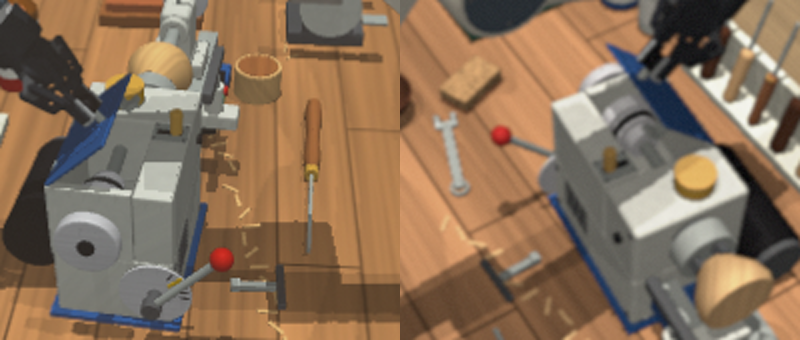

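The crops show the cover held open at roughly 44°, with the lever still raised and the tin and tools where they were. I'm handing in now.

```bash
python3 -c "
from cell import hand_in
print(hand_in())"
```

```text
the job is handed in; nothing more can be done
None
```

I handed the job in at about 17 s with the tension lever at about 47°, the cover tugged and found caught, its bolt drawn back, and the cover held open at about 44° by its knob; the last pictures show the other things still in place, and no verdict came back.

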